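Crack open the sealed dry box

ROBOT

A 7-joint arm with a two-finger parallel gripper is mounted at the origin on the work surface; the furniture and walls round the work are solid. World frame = base frame: x ahead of the robot, y to its left, z up, the work surface at z = 0. Lengths are in m, angles in degrees, forces in N, time in s.
With the tool pointing down it reaches from about 0.425 to 0.875 m from the base axis. Payload 4.7 kg.
Tool frame: the origin (TCP) lies on the centre line of the jaws, within the pads' length; the fingertips stand 19 mm ahead of it and the grasp point (between the pads) is the TCP; z points along the fingers, y is the line along which they close (so a half turn about z gives the same grasp; the last joint's range is limited). The gripper opens to 87 mm and grips with 3 to 60 N. Pads are 19 mm wide; open, the fingers measure 117 mm over their backs; the gripper's body (75 mm by 190 mm) begins 51 mm behind the grasp point.
Start: joints at [73.516, 18.392, -4.016, 83.108, 1.295, 78.541, -3.26], TCP at [0.193, -0.621, 0.206] pointing down, gripper open.
Joint ranges: [-163.93, 163.93], [-17.29, 119.83], [-79.2, 71.16], [3.27, 140.29], [-89.18, 269.18], [5.43, 117.66], [-154.24, 154.24]. Speed limits (degrees/s): [147.25, 147.25, 180, 180, 180, 180, 180].

INTERFACE

Orientations are given as [roll, pitch, yaw] about the fixed x, y, z axes, in that order (R = Rz(yaw) Ry(pitch) Rx(roll)).
In Python, from cell import env, imaging gives the robot as it stands.
- The arm moves only by the shell command python3 -m crank 'ROWS' [OPENING] [FORCE]. ROWS is JSON, a list of rows, each an object of numbers: "x", "y", "z": the shift along the tool's x, y, z in m; "turn": the turn about the tool's z in rad. In form: [{"x": .., "y": .., "z": .., "turn": ..}, ...]. A call has 1 to 12 rows; each row is the pose to reach, as a shift and turn from the pose commanded when the call began, along the tool's axes at that moment; what a row does not reach only later rows make up. A row lasts 1/8 s, in which the tool goes at most 62.5 mm and 10.7 degrees, less where a joint would pass 70% of its speed; a pose out of reach is approached as far as the arm can. A call with a gripper value outside its range is refused whole. OPENING is the finger opening in m, from 0 to 0.087, set as the call begins (- or left out, the last holds). The fingers move at their own pace and stop on an object; FORCE is the grip in N (left out, the last holds). Time passes only in rows, so rows that repeat a pose let the fingers close. It gives the time, the measured TCP pose, the force, the opening and the grip force at its end, in the units of the state.
- env.get_obs(): the state, without advancing time (a new reading comes with each control period).
- imaging.read_camera(name): name is "scene" or "top" or "wrist"; returns the picture (480x640x3 uint8, red, green, blue); there is no depth.
- imaging.get_calibration(name): a dict with "camera_matrix" (3x3 intrinsics, pixels), "position" and "attitude" of the camera in the world. Camera axes: x right, y up, looking along -z (the intrinsics and any distortion apply to the point x, -y, -z); pixel columns grow to the right and rows downward; lengths in m; the calibration is good to about 2 mm. A picture is of the moment at which its call begins: read the wrist's pose just before it. get_calibration takes no time and is no camera call; for the wrist camera it gives the pose at the moment of the call.
- env.sign_off(): hands the job in; it is judged then, once.
The state is a dict: "time_s": time; "qpos": joint angles; "joint_velocities": joint speeds; "effort": joint torques, N m; "tool_pos": TCP position; "tool_rot": TCP orientation; "force": force on the tool from outside, world axes, zero at the start; "wrist_torque": the same for the moment, N m; "grip_width": finger opening in m; "grasp_force": force on a finger pad.
Only numpy, scipy, OpenCV 4.12 (cv2) and the standard library are available. Lean on these libraries where they do the work, as an engineer would, in place of code of your own. Each camera call takes 0.05 s, during which the arm holds its last target. There are 200 camera calls.

TASK

While the lid of the blue-lidded dry box is still shut, clear the black tape roll off it by slipping the roll over the pin of the yellow roll stand, right down onto its foot. Then break the lid free from its sticky gasket without letting it fly up, and hold its front edge about 3 cm open. Finish while still holding it there with the fingers, steady and not let go, and leave the other things on the bench where they are.

Things in the scene. Friction and masses are not known exactly. Their poses are not given: they have to be found in the camera images.
- dry_box: White plastic dry box screwed to the bench, 160 mm (its x) x 200 mm (its y) x 70 mm high, with a blue lid. Origin: centre of its underside, on the bench. Its -x side, with a small round dial, is the front and roughly faces the robot; z is up. The closed lid's flat top is 84 mm above the origin.
- lid_angle (a joint): Opening angle of the lid in rad, 0 = closed, 0.55 = its stop, growing upward; 0.17 rad puts the front edge 3 cm up. A sticky gasket holds it: the pull needed at the handle, straight up, rises to a peak of about 14 N near 0.045 rad (7 mm of lift), then fades and is gone by 0.11 rad, where only some 2 N of lid weight remain. Let go, the lid falls shut and seals again.
- lid: The blue lid with its handle: 172 mm from hinge to front edge, 212 mm wide, 10 mm thick, about 0.35 kg; hinged along the box's far (+x) upper rim, opens upward. Origin: on the hinge axis, midway along it, level with the lid's underside; its -x axis points to the front edge, z is the lid's normal.
- lid_hinge_line (a point): Point on the hinge axis, midway along it: 85 mm behind the box's origin (its +x) and 74 mm above it. The hinge axis is parallel to the box's y.
- lid_handle (a point): Middle of the lid's steel handle bar: a round bar 12 mm thick, 90 mm long along the box's y, on two legs near the lid's front edge, its centre 36 mm above the lid's top (30 mm clear below the bar). Closed, it stands 120 mm above the bench and 68 mm in front of the box's origin; it is 153 mm from the hinge axis horizontally and 46 mm above it, and moves with the lid. Its z axis is the lid's normal.
- lid_edge (a point): Middle of the lid's front edge at its underside, 172 mm from the hinge axis; 74 mm above the bench when closed.
- tape_roll: Roll of black tape, a ring 63 mm across and 19 mm high, about 50 g, that lies flat on the lid behind the handle. The central hole clears a pin 18 mm thick. Origin: centre of its underside; z along its axis.
- roll_stand: Roll stand fixed to the bench: a yellow round foot 76 mm across and 10 mm high with an upright steel pin 12 mm thick in its middle, pin top (tapered) 50 mm above the bench. Origin: centre of its underside; z up.
- stand_seat (a point): Centre of the top of the stand's foot, 10 mm above the bench, where the roll's underside must come to lie.
- solvent: White bottle, 58 mm across, 88 mm high, a bystander. Origin: centre of its underside.
- bit_case: Blue flat case, 65 x 110 x 24 mm, a bystander. Origin: centre of its underside.
- mouse: Black computer mouse, 63 x 107 x 37 mm, a bystander. Origin: centre of its underside.
- cutters: Cutters with red handles, 141 x 52 x 12 mm, a bystander. Origin: centre of its underside.
- screwdriver_red: Screwdriver with red handle, 172 mm long, a bystander. Origin: centre of its underside.

How it is judged (in metres and radians):
On the way, in this order (a step that is already met when the one before it is completed fails the run):
1. the tape roll lies flat on the foot of the roll stand with the pin through it, released, while the lid is still shut (horizontal distance between tape_roll and stand_seat below 0.012 m and z of tape_roll in the frame of stand_seat below 0.005 m and angle between tape_roll's own z axis and vertical below 0.12 rad and contact force between tape_roll and the fingers below 0.1 N and value of joint lid_angle below 0.03 rad), for 0.2 s.
2. the lid has broken free of the gasket, drawn by the fingers (value of joint lid_angle above 0.09 rad and contact force between lid and the fingers above 1 N), for 0.1 s.
At the end, for the whole second after the job is handed in: The fingers hold the lid still (more than 1 N on it, under 0.05 rad/s) at 0.10 to 0.26 rad, its front edge some 17 to 44 mm open, and the tape roll lies flat on the stand's foot, pin through it (within 12 mm of its middle, less than 5 mm above the foot) (value of joint lid_angle between 0.1 and 0.26 rad and velocity of joint lid_angle between -0.05 and 0.05 rad/s and contact force between lid and the fingers above 1 N and horizontal distance between tape_roll and stand_seat below 0.012 m and z of tape_roll in the frame of stand_seat below 0.005 m and angle between tape_roll's own z axis and vertical below 0.12 rad); the arm keeps its last pose, push and grip.
It fails at once if the lid flew up past 0.40 rad (front edge more than about 65 mm open) (value of joint lid_angle above 0.4 rad).
It fails at once if a bystander was pushed more than 30 mm away (distance of any of solvent, bit_case, mouse, cutters, screwdriver_red from where it was at the start of the episode above 0.03 m).
It fails at once if the solvent bottle was tipped (angle between solvent's own z axis and vertical above 0.5 rad).
It also fails if it takes over 51 s, if anything falls off the work surface, if the arm or the gripper's body presses on something with over 40 N, if the wrist force passes 120 N, or if a joint passes its speed limit or range.

## Working session

There is one attempt and no reset: what is moved stays moved. The work goes in short steps, Python scripts to look and compute and a shell command to move; the robot and the scene stay as the last step left them, time stands still between calls to the robot, and variables do not carry over. Pictures are saved under pics/ and viewed, at most 10 in all, crops included, and the job is handed in when it is done.

```bash
ls; mkdir -p pics; python3 - <<'E'
from cell import env, imaging
import cv2
o=env.get_obs(); print(o)
for n in("scene","top"):
    c=imaging.get_calibration(n); print(n,c)
    cv2.imwrite(f"pics/{n}0.png",imaging.read_camera(n)[:,:,::-1])
E
```

```text
pics
{'time_s': 0.0, 'qpos': array([73.51712492, 18.43868982, -4.0142601 , 83.17506573,  1.29523484,
       78.54010393, -3.26095444]), 'joint_velocities': array([ 0.11966384, -0.04909556, -0.02519192,  0.04191351,  0.04278099,
       -0.07849384, -0.02712889]), 'effort': array([ 3.74149386e-04, -4.91297150e+01, -4.03531976e-01, -3.12536681e+01,
       -6.37151767e-02,  4.38858045e-02,  1.98449525e-04]), 'tool_pos': array([ 0.19295538, -0.62009023,  0.20506412]), 'tool_rot': array([-1.79891391e+02,  6.37182306e-03,  1.72905203e+01]), 'force': array([-0.595828  ,  0.85155269, -1.71605127]), 'wrist_torque': array([ 0.00029164,  0.05331459, -0.02811935]), 'grasp_force': 0.0, 'grip_width': 0.08692011724316473}
scene {'camera_matrix': array([[601.38318064,   0.        , 329.52640295],
       [  0.        , 601.38318064, 234.77007445],
       [  0.        ,   0.        ,   1.        ]]), 'position': array([ 1.3658954 , -0.83542815,  0.70801754]), 'attitude': array([63.05138605,  0.72427525, 47.07248999])}
top {'camera_matrix': array([[556.75966689,   0.        , 320.36911578],
       [  0.        , 556.75966689, 240.22854783],
       [  0.        ,   0.        ,   1.        ]]), 'position': array([ 0.34232459, -0.01486527,  1.46498042]), 'attitude': array([  4.87397977,  -0.28328195, -89.3523314 ])}
```

View pics/top0.png

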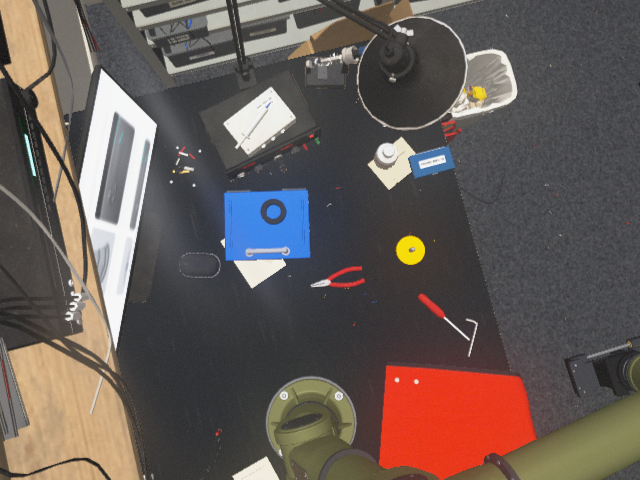

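View pics/scene0.png

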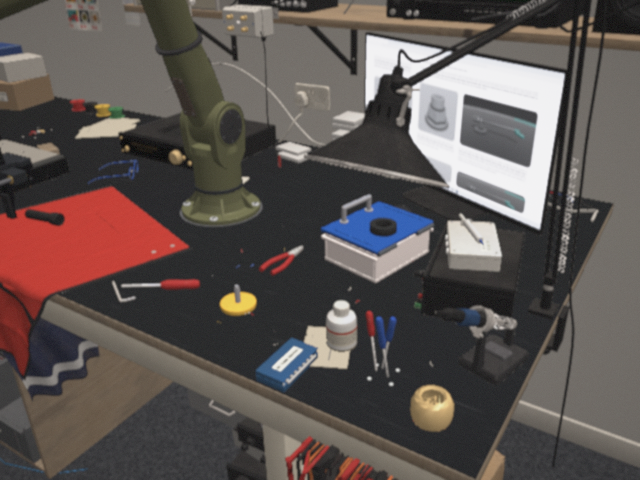

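The top view shows the blue lid at about (225–310, 190–260), the handle bar at (247–287, 251), the roll at (273, 211) and the yellow stand at (411, 250). A lamp hangs at (412, 72). In the scene view the lamp rim centre is near (380, 170).

```bash
cat > h.py <<'E'
import numpy as np, cv2
from scipy.spatial.transform import Rotation as Ro
from cell import env, imaging
def cam(n):
    c=imaging.get_calibration(n); return np.array(c["camera_matrix"]),np.array(c["position"]),Ro.from_euler("xyz",c["attitude"],degrees=True).as_matrix()
def ray(c,px):
    K,p,R=c; d=np.linalg.inv(K)@[px[0],px[1],1]; return p,R@(d*[1,-1,-1])
def atz(c,px,z):
    p,d=ray(c,px); return p+d*(z-p[2])/d[2]
def proj(c,P):
    K,p,R=c; q=(R.T@(np.atleast_2d(P)-p).T).T*[1,-1,-1]; u=(K@q.T).T; return u[:,:2]/u[:,2:]
def meet(c1,a,c2,b):
    p,d=ray(c1,a);q,e=ray(c2,b); s=np.linalg.lstsq(np.c_[d,-e],q-p,rcond=None)[0]
    return (p+s[0]*d+q+s[1]*e)/2, np.linalg.norm(p+s[0]*d-q-s[1]*e)
def blobs(m,amin=100):
    cs,_=cv2.findContours(m.astype(np.uint8),cv2.RETR_CCOMP,cv2.CHAIN_APPROX_NONE)
    return [c for c in cs if cv2.contourArea(c)>amin]
E
python3 - <<'E'
from h import *
t=cam("top");s=cam("scene")
im=cv2.imread("pics/top0.png"); hsv=cv2.cvtColor(im,cv2.COLOR_BGR2HSV)
blue=cv2.inRange(hsv,(100,120,80),(125,255,255)); yel=cv2.inRange(hsv,(20,120,100),(35,255,255))
b=np.zeros_like(blue);b[170:280,210:325]=blue[170:280,210:325]
y=np.zeros_like(b);y[225:275,385:435]=yel[225:275,385:435]
c=max(blobs(b),key=cv2.contourArea)
h=cv2.approxPolyDP(cv2.convexHull(c),6,True)[:,0]
print("lid corners");print(np.array([atz(t,p,.084) for p in h]).round(4))
r=cv2.minAreaRect(c); print(r)
g=cv2.cvtColor(im,cv2.COLOR_BGR2GRAY)[190:235,250:297]
for c in blobs(b[190:235,250:297]==0,150):
    e=cv2.fitEllipse(c); p=np.array(e[0])+[250,190]; print("roll",p,e[1],atz(t,p,.103).round(4),atz(t,p,.0935).round(4))
for c in blobs(y):
    e=cv2.fitEllipse(cv2.convexHull(c)); print("stand",e,atz(t,e[0],.01).round(4), "diam",e[1][0]*1.45/556)
print("handle ends",atz(t,(247,252),.12),atz(t,(287,251),.12))
print("lamp",meet(t,(412,72),s,(380,170)), atz(t,(390,152),.088),"solvent")
# scene yellow
im=cv2.imread("pics/scene0.png");yel=cv2.inRange(cv2.cvtColor(im,cv2.COLOR_BGR2HSV),(20,120,100),(35,255,255));yel[:280]=0;yel[330:]=0
for c in blobs(yel): e=cv2.fitEllipse(cv2.convexHull(c));print("stand(scene)",e[0],atz(s,e[0],.008))
a=cv2.resize(cv2.imread("pics/top0.png")[170:280,210:325],None,fx=4,fy=4,interpolation=3)
b2=cv2.resize(im[180:310,200:450],None,fx=2.5,fy=2.5,interpolation=3)
q=np.zeros((600,800,3),np.uint8); q[:325,:625]=b2[:325,:625]; cv2.imwrite("pics/a.png",a)
E
```

```text
lid corners
[[0.5887 0.0146 0.084 ]
 [0.4181 0.0049 0.084 ]
 [0.4082 0.2156 0.084 ]
 [0.5786 0.22   0.084 ]]
((266.3863525390625, 224.6356964111328), (68.911376953125, 85.46304321289062), 88.31531524658203)
roll [272.92910385 210.99068832] (24.067487716674805, 24.260957717895508) [0.5295 0.0975 0.103 ] [0.5308 0.0983 0.0935]
roll [272.93581009 211.08969498] (15.978797912597656, 16.212020874023438) [0.5293 0.0975 0.103 ] [0.5306 0.0982 0.0935]
stand ((410.137939453125, 249.75396728515625), (29.357563018798828, 29.705381393432617), 121.52610778808594) [ 0.4442 -0.2562  0.01  ] diam 0.07656198988715521
handle ends [0.42643165 0.15689802 0.12      ] [0.42997944 0.06022848 0.12      ]
lamp (array([ 0.78019639, -0.19681505,  0.3782868 ]), np.float64(0.008597767433680067)) [ 0.6848035  -0.19313199  0.088     ] solvent
stand(scene) (237.81736755371094, 302.77825927734375) [ 0.44804833 -0.25789891  0.008     ]
```

View pics/a.png

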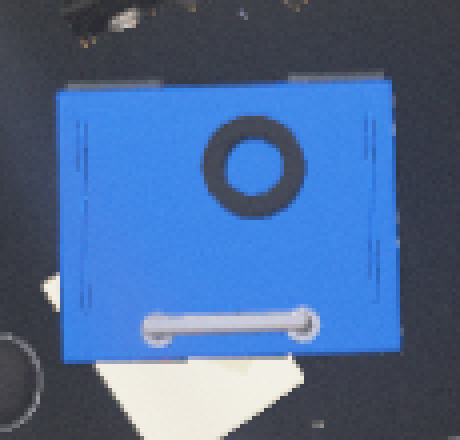

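The crop confirms the lid outline, the roll at crop (253, 167), and the handle bar from (150, 327) to (310, 322). All measured sizes match the data given: foot 76 mm, lid about 171 x 211 mm, yaw about 2.7°.

```bash
cat >> h.py <<'E'
def rel(P,yaw):
    o=env.get_obs(); R=Ro.from_euler("xyz",o["tool_rot"],degrees=True).as_matrix()
    s=R.T@(np.array(P)-o["tool_pos"]); d=(yaw-o["tool_rot"][2]+180)%360-180
    print("t",o["time_s"],"shift",s.round(4),"turn",round(-np.radians(d),4),"F",o["force"].round(1),"w",o["grip_width"])
E
python3 -c "
from h import *
rel((.444,-.256,.22),92)"
```

```text
t 0.1 shift [ 0.3479 -0.2731 -0.0144] turn -1.3039 F [-0.3  0.4 -0.5] w 0.08728354094563746
```

```bash
python3 -m crank '[{"x":0.02,"y":-0.015,"z":-0.005,"turn":-0.1},{"x":0.06,"y":-0.045,"z":-0.015,"turn":-0.25},{"x":0.10,"y":-0.08,"z":-0.015,"turn":-0.4},{"x":0.145,"y":-0.115,"z":-0.015,"turn":-0.55},{"x":0.19,"y":-0.15,"z":-0.015,"turn":-0.7},{"x":0.235,"y":-0.185,"z":-0.015,"turn":-0.85},{"x":0.28,"y":-0.22,"z":-0.015,"turn":-1.0},{"x":0.315,"y":-0.25,"z":-0.015,"turn":-1.15},{"x":0.338,"y":-0.268,"z":-0.015,"turn":-1.25},{"x":0.348,"y":-0.273,"z":-0.015,"turn":-1.3},{"x":0.348,"y":-0.273,"z":-0.015,"turn":-1.304},{"x":0.348,"y":-0.273,"z":-0.015,"turn":-1.304}]' 0.087 10; python3 - <<'E'
from h import *
c=cam("wrist"); im=imaging.read_camera("wrist")[:,:,::-1]; cv2.imwrite("pics/w1.png",im)
print(c[1],c[2][:,2], proj(c,[[.4442,-.2562,.01],[.4442,-.2562,.05]]))
y=cv2.inRange(cv2.cvtColor(im,cv2.COLOR_BGR2HSV),(20,120,80),(35,255,255))
for k in blobs(y,500): e=cv2.fitEllipse(cv2.convexHull(k)); print(e,atz(c,e[0],.01))
rel((.53,.098,.2),92)
E
```

```text
time_s: 1.6
tool_pos: [0.4433, -0.2582, 0.2209]
tool_rot: [-180.0, 0.0, 91.8]
force: [0.1, -0.9, 0.0]
grip_width: 0.0871
grasp_force: 0.0
[ 0.44134683 -0.19002382  0.39905965] [-0.00659678  0.24913677  0.96844584] [[321.81083161 210.70407928]
 [321.88451095 216.98083463]]
t 1.65 shift [0.3533 0.0978 0.0208] turn -0.0034 F [-0.4 -0.3  0.4] w 0.08689882744849603
```

View pics/w1.png

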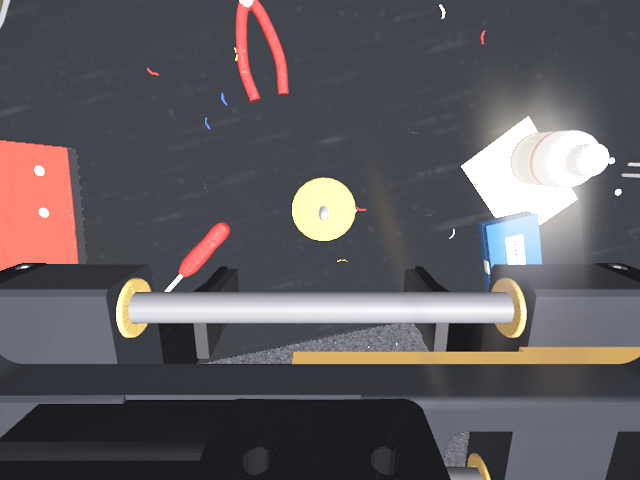

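The wrist view shows the foot centred near (324, 209) with the pin tip at about (324, 213). The prediction was (322, 211), so the two agree to about 2 mm. I'll refine this and move over the roll.

```bash
python3 - <<'E'
from h import *
c=cam("wrist"); im=cv2.imread("pics/w1.png"); print(c[0])
y=cv2.inRange(cv2.cvtColor(im,cv2.COLOR_BGR2HSV),(20,60,80),(38,255,255)); y[:160]=0;y[260:]=0;y[:,:280]=0;y[:,357:]=0
for k in blobs(y,500): e=cv2.fitEllipse(cv2.convexHull(k)); print(e,atz(c,e[0],.01))
rel((.53,.098,.2),92)
E
python3 -m crank '[{"x":0.015,"y":0.004,"z":0},{"x":0.045,"y":0.0125,"z":0},{"x":0.09,"y":0.025,"z":0.0},{"x":0.135,"y":0.037,"z":0},{"x":0.18,"y":0.05,"z":0},{"x":0.225,"y":0.062,"z":0},{"x":0.27,"y":0.075,"z":0},{"x":0.31,"y":0.086,"z":0},{"x":0.34,"y":0.094,"z":0.01},{"x":0.353,"y":0.098,"z":0.02},{"x":0.353,"y":0.098,"z":0.02},{"x":0.353,"y":0.098,"z":0.02}]'
python3 - <<'E'
from h import *
c=cam("wrist"); im=imaging.read_camera("wrist")[:,:,::-1]; cv2.imwrite("pics/w2.png",im)
print(proj(c,[[.530,.098,.0935],[.431,.11,.12]])); rel((.53,.098,.106),92)
E
```

```text
[[330.36531214   0.         320.76635044]
 [  0.         330.36531214 238.2724249 ]
 [  0.           0.           1.        ]]
((323.17047119140625, 209.01577758789062), (63.42267990112305, 63.749210357666016), 73.5941162109375) [ 0.44580836 -0.25406692  0.01      ]
t 1.65 shift [0.3533 0.0978 0.0208] turn -0.0034 F [-0.4 -0.3  0.4] w 0.08689882744849603
[[ 464.3561747  -279.33130036]
 [ 319.26668239 -370.42489155]]
t 1.7 shift [0.3531 0.0979 0.1149] turn -0.0031 F [ 0.  -0.1  0.2] w 0.08669504350833836invalid input
```

View pics/w2.png

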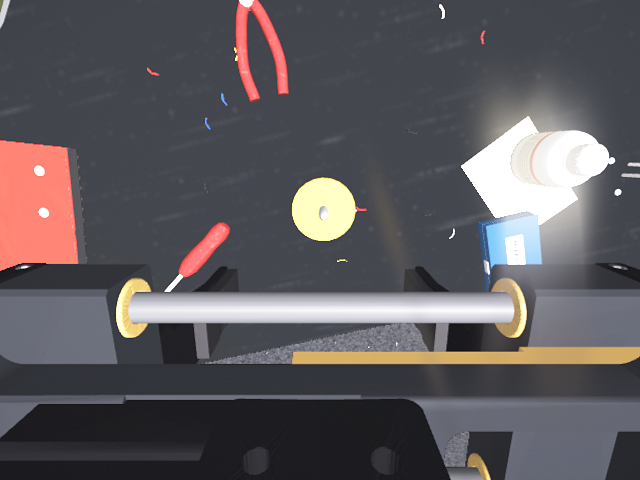

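The move was refused, most likely because the rows had no "turn" key, so the picture is unchanged. The stand average is about (0.445, -0.255). I'll resend it with all keys.

```bash

python3 -m crank '[{"x":0.015,"y":0.004,"z":0,"turn":0},{"x":0.045,"y":0.0125,"z":0,"turn":0},{"x":0.09,"y":0.025,"z":0,"turn":0},{"x":0.135,"y":0.037,"z":0,"turn":0},{"x":0.18,"y":0.05,"z":0,"turn":0},{"x":0.225,"y":0.062,"z":0,"turn":0},{"x":0.27,"y":0.075,"z":0,"turn":0},{"x":0.31,"y":0.086,"z":0,"turn":0},{"x":0.34,"y":0.094,"z":0.01,"turn":0},{"x":0.353,"y":0.098,"z":0.02,"turn":0},{"x":0.353,"y":0.098,"z":0.02,"turn":0},{"x":0.353,"y":0.098,"z":0.02,"turn":0}]' 0.087 10
python3 - <<'E'
from h import *
c=cam("wrist"); im=imaging.read_camera("wrist")[:,:,::-1]; cv2.imwrite("pics/w3.png",im)
print(proj(c,[[.530,.098,.0935],[.530,.098,.103],[.431,.11,.12]])); rel((.53,.098,.106),92)
E
```

```text
time_s: 3.2
tool_pos: [0.5298, 0.0991, 0.2014]
tool_rot: [180.0, 0.0, 92.0]
force: [-0.3, -0.1, -0.8]
grip_width: 0.0872
grasp_force: 0.0
[[320.98960092 233.53109192]
 [320.99473024 236.12540604]
 [198.10055931 222.76782939]]
t 3.25 shift [-0.0007 -0.0001  0.0955] turn -0.0014 F [-0.4 -0.5 -0.2] w 0.08695693115876998
```

View pics/w3.png

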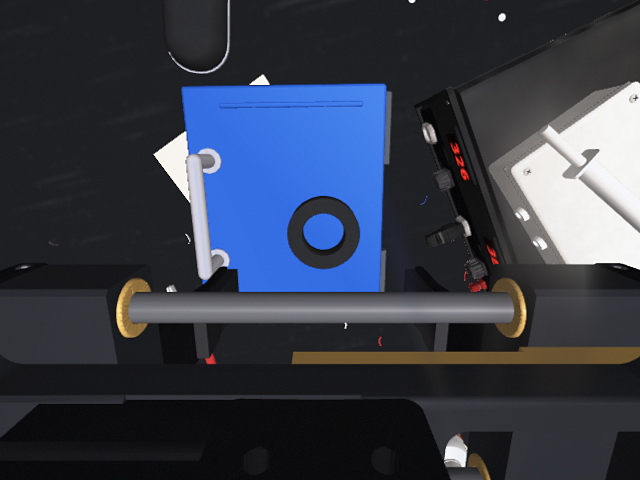

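The roll is centred at (323, 232) and the handle bar at (198, 217). The wrist camera reads about 2 mm further in +x/+y than the top camera for both roll and stand, so the relative shift is solid. I'll grasp at the average, (0.531, 0.0995).

```bash

python3 -m crank '[{"x":0.001,"y":0.001,"z":0.01,"turn":0},{"x":0.001,"y":0.001,"z":0.03,"turn":0},{"x":0.001,"y":0.001,"z":0.05,"turn":0},{"x":0.001,"y":0.001,"z":0.07,"turn":0},{"x":0.001,"y":0.001,"z":0.083,"turn":0},{"x":0.001,"y":0.001,"z":0.09,"turn":0},{"x":0.001,"y":0.001,"z":0.0945,"turn":0},{"x":0.001,"y":0.001,"z":0.0945,"turn":0},{"x":0.001,"y":0.001,"z":0.0945,"turn":0}]' 0.087 10
python3 -m crank '[{"x":0,"y":0,"z":0,"turn":0},{"x":0,"y":0,"z":0,"turn":0},{"x":0,"y":0,"z":0,"turn":0},{"x":0,"y":0,"z":0,"turn":0},{"x":0,"y":0,"z":0,"turn":0},{"x":0,"y":0,"z":0,"turn":0},{"x":0,"y":0,"z":0,"turn":0},{"x":0,"y":0,"z":0,"turn":0}]' 0.05 12
```

```text
time_s: 4.38
tool_pos: [0.5313, 0.1008, 0.1071]
tool_rot: [179.9, 0.0, 92.0]
force: [1.0, -0.5, -0.4]
grip_width: 0.0871
grasp_force: 0.0
time_s: 5.38
tool_pos: [0.5309, 0.1007, 0.1066]
tool_rot: [180.0, 0.0, 92.0]
force: [0.1, -0.1, 0.4]
grip_width: 0.0501
grasp_force: 0.0
```

```bash
python3 - <<'E'
from h import *
a=imaging.read_camera("scene")[150:290,290:460,::-1]; b=imaging.read_camera("wrist")[:,:,::-1]
b=cv2.resize(b,(400,300)); a=cv2.resize(a,(364,300),interpolation=2); cv2.imwrite("pics/c4.png",np.hstack([a,b]))
E
```

```text
(no output)
```

View pics/c4.png

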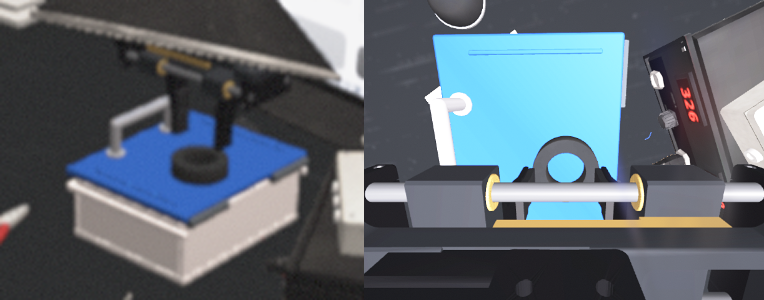

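```bash
python3 - <<'E'
from h import *
c=cam("wrist"); print(atz(c,(323,271),.103),c[1]); s=cam("scene")
q=np.array([200/364*170+290,156/300*140+150]); print(q,atz(s,q,.103), atz(s,np.array([172/364*170+290,128/300*140+150]),.088),atz(s,np.array([222/364*170+290,147/300*140+150]),.088))
print(proj(s,[[.531,.0995,.103],[.531,.1007,.088],[.531-.025,.1007,.088],[.531+.025,.1007,.088]]))
rel((.53,.1,.107),92)
E
```

```text
[0.53205046 0.1024565  0.103     ] [0.52853292 0.16883976 0.28480833]
[383.40659341 222.8       ] [0.53150849 0.09982763 0.103     ] [0.43803876 0.1547337  0.088     ] [0.51238319 0.15759386 0.088     ]
[[383.14696449 222.77470915]
 [383.31855574 228.4450755 ]
 [375.43068555 225.0622359 ]
 [391.39446654 231.90855933]]
t 5.475 shift [-0.0007 -0.0009 -0.0004] turn 0.0001 F [-1.1 -0.2 -0.1] w 0.0501596741699233
```

The roll hasn't moved: both cameras still put it at (0.531, 0.100). In the scene crop the fingertips end near (175, 130) and (222, 147), which is z ≈ 0.12 and above the roll. The open fingertips in w3, by their spread, also sat about 16 mm above the reported TCP. So the real tips are about 35 mm higher than the description says. I'll reopen and probe down in small steps, watching the force.

```bash

python3 -m crank '[{"x":0,"y":0,"z":0,"turn":0},{"x":0,"y":0,"z":0,"turn":0},{"x":0,"y":0,"z":0,"turn":0},{"x":0,"y":0,"z":0,"turn":0},{"x":0,"y":0,"z":0,"turn":0}]' 0.087 12
python3 -m crank '[{"x":0,"y":0,"z":0.003,"turn":0},{"x":0,"y":0,"z":0.006,"turn":0},{"x":0,"y":0,"z":0.006,"turn":0}]'
python3 -m crank '[{"x":0,"y":0,"z":0.003,"turn":0},{"x":0,"y":0,"z":0.006,"turn":0},{"x":0,"y":0,"z":0.009,"turn":0},{"x":0,"y":0,"z":0.012,"turn":0},{"x":0,"y":0,"z":0.012,"turn":0}]'
python3 - <<'E'
from h import *
a=imaging.read_camera("scene")[120:290,270:470,::-1]; b=imaging.read_camera("wrist")[150:400,160:480,::-1]
a=cv2.resize(a,(400,340),interpolation=2); b=cv2.resize(b,(400,340)); cv2.imwrite("pics/c5.png",np.hstack([a,b]))
E
```

```text
time_s: 6.1
tool_pos: [0.5308, 0.1007, 0.1066]
tool_rot: [-180.0, 0.0, 92.0]
force: [0.0, 0.5, -0.1]
grip_width: 0.0851
grasp_force: 0.0
time_s: 6.48
tool_pos: [0.5305, 0.1006, 0.1002]
tool_rot: [-180.0, 0.0, 92.0]
force: [-0.4, 0.4, 0.9]
grip_width: 0.0869
grasp_force: 0.0
time_s: 7.1
tool_pos: [0.5306, 0.1006, 0.0883]
tool_rot: [-180.0, 0.0, 92.0]
force: [0.5, 0.0, -0.2]
grip_width: 0.0875
grasp_force: 0.0
```

View pics/c5.png

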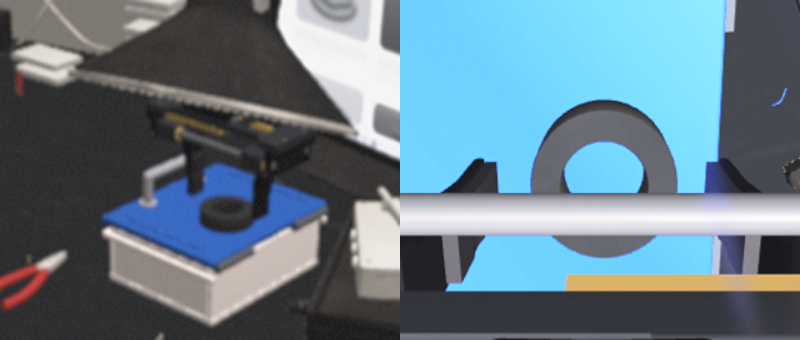

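The fingers now straddle the roll. In the scene crop their tips are at (195, 192) and (262, 215), and there's no contact even though the "reported" tip is at z = 0.069. Next I'll estimate the true tip height.

```bash
python3 - <<'E'
from h import *
s=cam("scene");o=env.get_obs();print(o["tool_pos"])
for z in(.084,.09,.095,.1,.105,.11): print(z,proj(s,[[.531-.05,.1,z],[.531+.05,.1,z]]).round(1).tolist())
print("obs (367.5,216) (401,227.5)")
c=cam("wrist")
# inner pad top corners in wrist px: (497,162),(707,162) crop -> full
for u in(497,707): print((160+(u-400)*.8,150+162*250/340))
T=o["tool_pos"]
for dz in(-.019,0,.01,.016,.02,.03): print(dz,proj(c,[T+[-.0437,.0095,dz],T+[.0437,.0095,dz]]).round(1).tolist())
E
```

```text
[0.530899   0.10070391 0.0886191 ]
0.084 [[367.5, 223.4], [399.4, 237.1]]
0.09 [[367.5, 221.1], [399.5, 234.8]]
0.095 [[367.6, 219.2], [399.6, 232.8]]
0.1 [[367.6, 217.3], [399.7, 230.8]]
0.105 [[367.6, 215.4], [399.8, 228.8]]
0.11 [[367.7, 213.4], [399.9, 226.8]]
obs (367.5,216) (401,227.5)
(237.60000000000002, 269.11764705882354)
(405.6, 269.11764705882354)
-0.019 [[251.1, 248.4], [391.5, 253.0]]
0 [[244.2, 257.8], [398.4, 262.8]]
0.01 [[240.1, 263.5], [402.6, 268.8]]
0.016 [[237.3, 267.2], [405.4, 272.7]]
0.02 [[235.4, 269.8], [407.3, 275.4]]
0.03 [[230.1, 277.0], [412.6, 282.9]]
```

The scene and wrist views agree that the tips stand about 16 mm above the reported TCP, so the true grasp point is TCP + 35 mm. I'll go down another 17 mm and close.

```bash

python3 -m crank '[{"x":-0.001,"y":0,"z":0.004,"turn":0},{"x":-0.001,"y":0,"z":0.008,"turn":0},{"x":-0.001,"y":0,"z":0.012,"turn":0},{"x":-0.001,"y":0,"z":0.015,"turn":0},{"x":-0.001,"y":0,"z":0.017,"turn":0},{"x":-0.001,"y":0,"z":0.017,"turn":0}]'
python3 -m crank '[{"x":0,"y":0,"z":0,"turn":0},{"x":0,"y":0,"z":0,"turn":0},{"x":0,"y":0,"z":0,"turn":0},{"x":0,"y":0,"z":0,"turn":0},{"x":0,"y":0,"z":0,"turn":0},{"x":0,"y":0,"z":0,"turn":0}]' 0.05 12
```

```text
time_s: 7.95
tool_pos: [0.5308, 0.0997, 0.0714]
tool_rot: [-180.0, 0.0, 92.0]
force: [0.2, -0.5, -0.8]
grip_width: 0.0869
grasp_force: 0.0
time_s: 8.7
tool_pos: [0.531, 0.0997, 0.0717]
tool_rot: [180.0, 0.0, 92.0]
force: [0.2, -0.6, 0.7]
grip_width: 0.0621
grasp_force: 12.0
```

```bash

python3 -m crank '[{"x":0,"y":0,"z":-0.005,"turn":0},{"x":0,"y":0,"z":-0.02,"turn":0},{"x":0,"y":0,"z":-0.04,"turn":0},{"x":0,"y":0,"z":-0.055,"turn":0},{"x":0,"y":0,"z":-0.06,"turn":0},{"x":0,"y":0,"z":-0.06,"turn":0}]'
python3 -c "
from h import *
rel((.445,-.2546,.10),92)"
```

```text
time_s: 9.45
tool_pos: [0.5311, 0.0996, 0.132]
tool_rot: [180.0, 0.0, 92.0]
force: [-0.3, 0.1, -1.2]
grip_width: 0.0618
grasp_force: 12.0
t 9.45 shift [-0.351  -0.0984  0.0321] turn 0.0 F [-0.3  0.1 -1.2] w 0.06180524526059088
```

```bash

python3 -m crank '[{"x":-0.01,"y":-0.003,"z":0,"turn":0},{"x":-0.03,"y":-0.008,"z":0,"turn":0},{"x":-0.07,"y":-0.02,"z":0,"turn":0},{"x":-0.115,"y":-0.032,"z":0,"turn":0},{"x":-0.16,"y":-0.045,"z":0,"turn":0},{"x":-0.205,"y":-0.0575,"z":0,"turn":0},{"x":-0.25,"y":-0.07,"z":0,"turn":0},{"x":-0.29,"y":-0.081,"z":0,"turn":0},{"x":-0.325,"y":-0.091,"z":0,"turn":0},{"x":-0.345,"y":-0.0965,"z":0.01,"turn":0},{"x":-0.351,"y":-0.0984,"z":0.025,"turn":0},{"x":-0.351,"y":-0.0984,"z":0.032,"turn":0}]'
python3 - <<'E'
from h import *
rel((.445,-.2546,.05),92)
env_o=env.get_obs(); c=cam("wrist")
im=imaging.read_camera("wrist")[:,:,::-1]; cv2.imwrite("pics/w6.png",im)
s=imaging.read_camera("scene")[:,:,::-1]; cv2.imwrite("pics/s6.png",s)
h=cv2.cvtColor(im,cv2.COLOR_BGR2HSV); y=cv2.inRange(h,(20,60,60),(38,255,255)); y[:100]=0;y[300:]=0;y[:,:230]=0;y[:,420:]=0
T=env_o["tool_pos"]
for k in blobs(y,100): print(cv2.boundingRect(k))
print("foot expected",proj(c,[[.445-.038,-.255,.01],[.445+.038,-.255,.01],[.445,-.255+.038,.01],[.445,-.255-.038,.01]]).round(1).tolist())
print("roll expected",proj(c,[T+[0,0,.0125+.019],T+[0,.0315,.0315],T+[.0315,0,.0315],T+[-.0315,0,.0315]]).round(1).tolist())
a=cv2.resize(im[170:330,210:430],(440,320)); sc=cam("scene"); print("scene",proj(sc,[[.445,-.255,.05],T+[0,0,.0125]]))
b=cv2.resize(s[190:350,150:330],(360,320)); cv2.imwrite("pics/c6.png",np.hstack([a,b]))
E
```

```text
time_s: 10.95
tool_pos: [0.4441, -0.253, 0.0977]
tool_rot: [-179.9, -0.1, 92.1]
force: [0.2, -0.1, 0.0]
grip_width: 0.0616
grasp_force: 12.0
t 10.95 shift [-0.0017  0.001   0.0477] turn 0.001 F [ 0.2 -0.1  0. ] w 0.061561357880843215
(294, 262, 56, 22)
(278, 195, 91, 54)
foot expected [[276.4, 239.1], [367.7, 242.2], [323.8, 195.0], [320.5, 283.3]]
roll expected [[320.7, 299.4], [323.1, 235.9], [386.0, 301.6], [255.2, 297.2]]
scene [[236.46606253 284.72201223]
 [234.55890191 259.02946247]]
```

View pics/c6.png

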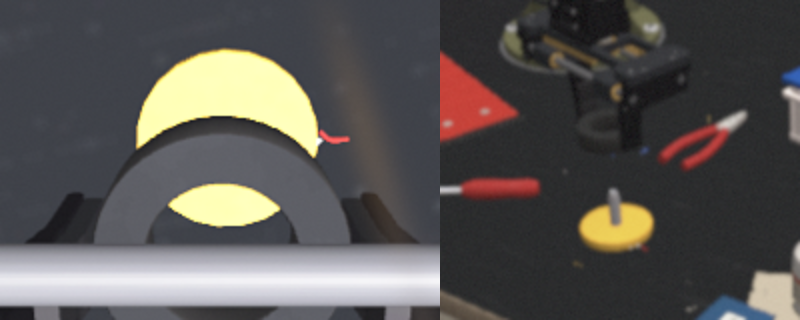

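The roll is level in the jaws. The foot sits about 1–2 mm to +x of the roll in the wrist view, and the pin top is at (236, 285) in the scene, exactly as predicted for (0.445, -0.255). I'll make a small correction and lower.

```bash

python3 -m crank '[{"x":-0.001,"y":0.001,"z":0.005,"turn":0},{"x":-0.002,"y":0.0015,"z":0.015,"turn":0},{"x":-0.002,"y":0.0015,"z":0.03,"turn":0},{"x":-0.002,"y":0.0015,"z":0.04,"turn":0},{"x":-0.002,"y":0.0015,"z":0.047,"turn":0},{"x":-0.002,"y":0.0015,"z":0.047,"turn":0}]'
python3 -m crank '[{"x":0,"y":0,"z":0.005,"turn":0},{"x":0,"y":0,"z":0.01,"turn":0},{"x":0,"y":0,"z":0.015,"turn":0},{"x":0,"y":0,"z":0.02,"turn":0},{"x":0,"y":0,"z":0.02,"turn":0}]'
```

```text
time_s: 11.8
tool_pos: [0.446, -0.2562, 0.052]
tool_rot: [-179.9, -0.0, 92.0]
force: [-0.7, -0.0, -0.1]
grip_width: 0.0616
grasp_force: 12.0
time_s: 12.42
tool_pos: [0.4461, -0.2563, 0.0321]
tool_rot: [-180.0, -0.0, 92.0]
force: [0.3, -0.1, -0.3]
grip_width: 0.0617
grasp_force: 12.0
```

```bash

python3 -m crank '[{"x":0.001,"y":0,"z":0.006,"turn":0},{"x":0.001,"y":0,"z":0.012,"turn":0},{"x":0.001,"y":0,"z":0.018,"turn":0},{"x":0.001,"y":0,"z":0.024,"turn":0},{"x":0.001,"y":0,"z":0.029,"turn":0},{"x":0.001,"y":0,"z":0.032,"turn":0},{"x":0.001,"y":0,"z":0.034,"turn":0},{"x":0.001,"y":0,"z":0.034,"turn":0}]'
```

```text
time_s: 13.42
tool_pos: [0.4464, -0.2554, -0.0014]
tool_rot: [-180.0, 0.0, 92.0]
force: [0.5, -0.1, -0.2]
grip_width: 0.0617
grasp_force: 12.0
```

```bash

python3 -m crank '[{"x":0,"y":0,"z":0.001,"turn":0},{"x":0,"y":0,"z":0.001,"turn":0},{"x":0,"y":0,"z":0.001,"turn":0}]'
python3 -m crank '[{"x":0,"y":0,"z":0.001,"turn":0},{"x":0,"y":0,"z":0.001,"turn":0},{"x":0,"y":0,"z":0.001,"turn":0},{"x":0,"y":0,"z":0.001,"turn":0},{"x":0,"y":0,"z":0.001,"turn":0}]' 0.087 12
python3 -m crank '[{"x":0,"y":0,"z":-0.01,"turn":0},{"x":0,"y":0,"z":-0.035,"turn":0},{"x":0,"y":0,"z":-0.075,"turn":0},{"x":0,"y":0,"z":-0.12,"turn":0},{"x":0,"y":0,"z":-0.16,"turn":0},{"x":0,"y":0,"z":-0.18,"turn":0},{"x":0,"y":0,"z":-0.18,"turn":0}]'
python3 - <<'E'
from h import *
c=cam("wrist"); im=imaging.read_camera("wrist")[:,:,::-1]; s=imaging.read_camera("scene")[:,:,::-1]
print("foot expected",proj(c,[[.4455-.038,-.255,.01],[.4455+.038,-.255,.01],[.4455,-.255+.038,.01],[.4455,-.255,.05]]).round(1).tolist())
a=cv2.resize(im[140:300,210:430],(440,320)); b=cv2.resize(s[240:360,170:305],(360,320)); cv2.imwrite("pics/c7.png",np.hstack([a,b]))
rel((.431,.112,.16),92.5)
E
```

```text
time_s: 13.8
tool_pos: [0.4464, -0.2555, -0.0023]
tool_rot: [180.0, 0.0, 92.0]
force: [-0.1, -0.1, 0.0]
grip_width: 0.0617
grasp_force: 12.0
time_s: 14.42
tool_pos: [0.4464, -0.2555, -0.0033]
tool_rot: [-180.0, 0.0, 92.0]
force: [0.5, 1.2, -0.1]
grip_width: 0.0868
grasp_force: 0.0
time_s: 15.3
tool_pos: [0.4476, -0.256, 0.1789]
tool_rot: [179.8, 0.2, 92.0]
force: [0.5, -0.2, -1.0]
grip_width: 0.0875
grasp_force: 0.0
foot expected [[282.8, 216.5], [353.9, 218.9], [319.6, 181.8], [318.2, 225.8]]
t 15.4 shift [ 0.3676 -0.0021  0.0162] turn -0.0086 F [-0.4  0.3 -0.3] w 0.08726233712935798
```

View pics/c7.png

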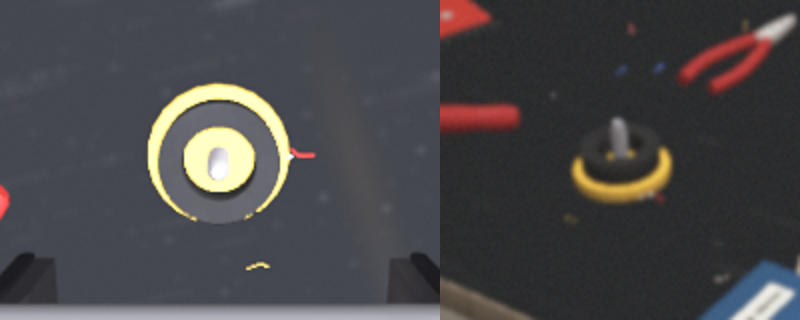

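The roll lies flat and centred on the foot, with the pin through it at (218, 160) in the left crop. Now the handle. With the corrected tool length, the bar (z = 0.120) needs TCP z = 0.085.

```bash

python3 -m crank '[{"x":0.012,"y":0,"z":0,"turn":0},{"x":0.04,"y":0,"z":0,"turn":0},{"x":0.08,"y":-0.001,"z":0,"turn":0},{"x":0.125,"y":-0.001,"z":0,"turn":0},{"x":0.17,"y":-0.001,"z":0,"turn":0},{"x":0.215,"y":-0.001,"z":0,"turn":0},{"x":0.26,"y":-0.002,"z":0,"turn":0},{"x":0.3,"y":-0.002,"z":0,"turn":0},{"x":0.335,"y":-0.002,"z":0.005,"turn":-0.009},{"x":0.358,"y":-0.002,"z":0.01,"turn":-0.009},{"x":0.368,"y":-0.002,"z":0.016,"turn":-0.009},{"x":0.368,"y":-0.002,"z":0.016,"turn":-0.009}]'
python3 - <<'E'
from h import *
c=cam("wrist"); im=imaging.read_camera("wrist")[:,:,::-1]; cv2.imwrite("pics/w8.png",im)
print(proj(c,[[.431,.112,.12],[.431-.0019,.112+.045,.12],[.413,.11,.084],[.413,.11+.08,.084]]).round(1))
h=cv2.cvtColor(im,cv2.COLOR_BGR2HSV); m=cv2.inRange(h,(98,100,60),(128,255,255))
for r in (60,80,100,120,140,160,180,200,220,235):
    x=np.flatnonzero(m[r]); d=np.flatnonzero((np.diff(x)>4)); print(r,[(int(x[0]),int(x[-1]))] if len(x) else None,[(int(x[i]),int(x[i+1])) for i in d][:6])
rel((.431,.112,.085),92.5)
E
```

```text
time_s: 16.9
tool_pos: [0.4303, 0.1129, 0.1598]
tool_rot: [-179.9, 0.0, 92.6]
force: [-0.2, -0.4, -0.1]
grip_width: 0.0871
grasp_force: 0.0
[[321.9 256.5]
 [322.1 191.1]
 [299.1 244.3]
 [302.3 139.8]]
60 None []
80 [(470, 552)] []
100 [(300, 561)] []
120 [(298, 577)] [(336, 341), (506, 531)]
140 [(299, 578)] [(357, 528)]
160 [(300, 578)] [(376, 526), (543, 564)]
180 [(300, 575)] [(309, 338), (389, 395), (397, 523)]
200 [(300, 559)] [(314, 334), (416, 520)]
220 [(301, 573)] [(314, 334), (435, 517), (560, 565)]
235 [(301, 577)] [(315, 334), (453, 514), (564, 570)]
t 16.95 shift [0.0001 0.0003 0.0751] turn 0.0007 F [-0.9 -0.6  0.1] w 0.08721185415389178
```

```bash

python3 -m crank '[{"x":0,"y":0.001,"z":0.008,"turn":0},{"x":0,"y":0.0015,"z":0.025,"turn":0},{"x":0,"y":0.0015,"z":0.045,"turn":0},{"x":0,"y":0.0015,"z":0.06,"turn":0},{"x":0,"y":0.0015,"z":0.07,"turn":0},{"x":0,"y":0.0015,"z":0.075,"turn":0},{"x":0,"y":0.0015,"z":0.075,"turn":0}]' 0.087 8
python3 -m crank '[{"x":0,"y":0,"z":0,"turn":0},{"x":0,"y":0,"z":0,"turn":0},{"x":0,"y":0,"z":0,"turn":0},{"x":0,"y":0,"z":0,"turn":0},{"x":0,"y":0,"z":0,"turn":0},{"x":0,"y":0,"z":0,"turn":0},{"x":0,"y":0,"z":0,"turn":0},{"x":0,"y":0,"z":0,"turn":0},{"x":0,"y":0,"z":0,"turn":0},{"x":0,"y":0,"z":0,"turn":0}]' 0 8
```

```text
time_s: 17.82
tool_pos: [0.433, 0.1124, 0.0855]
tool_rot: [-180.0, -0.0, 92.5]
force: [-0.3, 0.1, 0.1]
grip_width: 0.0871
grasp_force: 0.0
time_s: 19.08
tool_pos: [0.4324, 0.1122, 0.0855]
tool_rot: [-179.9, 0.0, 92.5]
force: [-2.4, 0.1, 2.7]
grip_width: 0.0116
grasp_force: 8.0
```

The bar is gripped (11.6 mm). I'll tighten the grip, then draw up slowly along the hinge arc.

```bash

python3 -m crank '[{"x":0,"y":0,"z":0,"turn":0},{"x":0,"y":0,"z":0,"turn":0},{"x":0,"y":0,"z":0,"turn":0}]' 0 50
python3 -m crank '[{"x":0,"y":0.0003,"z":-0.001,"turn":0},{"x":0,"y":0.0006,"z":-0.002,"turn":0},{"x":0,"y":0.001,"z":-0.003,"turn":0},{"x":0,"y":0.0013,"z":-0.004,"turn":0},{"x":0,"y":0.0013,"z":-0.004,"turn":0}]'
```

```text
time_s: 19.45
tool_pos: [0.4325, 0.1122, 0.0855]
tool_rot: [-179.9, 0.0, 92.5]
force: [-4.6, -0.7, 3.1]
grip_width: 0.011
grasp_force: 50.0
time_s: 20.08
tool_pos: [0.4335, 0.1123, 0.0891]
tool_rot: [-179.9, -0.0, 92.5]
force: [-3.7, 1.8, -7.3]
grip_width: 0.0107
grasp_force: 50.0
```

```bash

python3 -m crank '[{"x":0,"y":0.0003,"z":-0.001,"turn":0},{"x":0,"y":0.0006,"z":-0.002,"turn":0},{"x":0,"y":0.001,"z":-0.003,"turn":0},{"x":0,"y":0.0013,"z":-0.004,"turn":0},{"x":0,"y":0.0013,"z":-0.004,"turn":0}]'
python3 -m crank '[{"x":0,"y":0.0003,"z":-0.001,"turn":0},{"x":0,"y":0.0007,"z":-0.002,"turn":0},{"x":0,"y":0.001,"z":-0.003,"turn":0},{"x":0,"y":0.0014,"z":-0.004,"turn":0},{"x":0,"y":0.0014,"z":-0.004,"turn":0}]'
```

```text
time_s: 20.7
tool_pos: [0.4352, 0.1124, 0.0937]
tool_rot: [-179.9, 0.0, 92.5]
force: [-5.3, 0.7, -10.5]
grip_width: 0.0101
grasp_force: 50.0
time_s: 21.32
tool_pos: [0.4369, 0.1124, 0.0984]
tool_rot: [-180.0, 0.0, 92.5]
force: [-6.0, 0.8, -4.4]
grip_width: 0.0104
grasp_force: 50.0
```

```bash

python3 -m crank '[{"x":0,"y":0.0002,"z":-0.001,"turn":0},{"x":0,"y":0.0005,"z":-0.002,"turn":0},{"x":0,"y":0.001,"z":-0.0035,"turn":0},{"x":0,"y":0.0015,"z":-0.005,"turn":0},{"x":0,"y":0.002,"z":-0.0065,"turn":0},{"x":0,"y":0.0027,"z":-0.008,"turn":0},{"x":0,"y":0.0035,"z":-0.0095,"turn":0},{"x":0,"y":0.0042,"z":-0.011,"turn":0},{"x":0,"y":0.0046,"z":-0.012,"turn":0},{"x":0,"y":0.005,"z":-0.013,"turn":0},{"x":0,"y":0.005,"z":-0.013,"turn":0},{"x":0,"y":0.005,"z":-0.013,"turn":0}]'
python3 - <<'E'
from h import *
print(env.get_obs()["tool_pos"])
im=imaging.read_camera("scene")[:,:,::-1]; cv2.imwrite("pics/s9.png",im); o=cv2.imread("pics/scene0.png")
s=cam("scene"); B=np.array([.499,.1138,0]); R=Ro.from_euler("z",2.6,degrees=True).as_matrix()
def pts(a):
    q=[]
    for y in(-.106,.106): # front top corners
        r=np.array([-.172,0,.010]); v=np.array([r[0]*np.cos(a)+r[2]*np.sin(a),y,r[2]*np.cos(a)-r[0]*np.sin(a)]); q.append(B+R@(np.array([.085,0,.074])+v))
    return np.array(q)
for a in(0,.1,.15,.18,.2,.25): print(a,proj(s,pts(a)).round(1).tolist())
for n,i in(("old",o),("new",im)):
    m=cv2.inRange(cv2.cvtColor(i,cv2.COLOR_BGR2HSV),(100,130,60),(125,255,255)); m[:170]=0; m[270:]=0; m[:,:310]=0;m[:,450:]=0
    k=max(blobs(m),key=cv2.contourArea); print(n,cv2.approxPolyDP(cv2.convexHull(k),3,True)[:,0].tolist())
c=cam("scene"); m=cv2.inRange(cv2.cvtColor(im,cv2.COLOR_BGR2HSV),(20,120,100),(35,255,255)); m[:280]=0;m[330:]=0
for k in blobs(m): print("stand",cv2.boundingRect(k))
E
```

```text
time_s: 22.82
tool_pos: [0.4429, 0.1127, 0.112]
tool_rot: [179.9, 0.0, 92.5]
force: [-5.4, 0.9, -2.5]
grip_width: 0.0104
grasp_force: 50.0
[0.44288141 0.1127188  0.11200609]
0 [[319.4, 227.3], [378.0, 200.7]]
0.1 [[319.8, 221.0], [378.7, 194.7]]
0.15 [[320.2, 217.9], [379.3, 191.8]]
0.18 [[320.5, 216.1], [379.7, 190.1]]
0.2 [[320.7, 214.9], [380.0, 189.0]]
0.25 [[321.4, 212.0], [380.8, 186.2]]
old [[432, 220], [377, 253], [321, 230], [322, 226], [377, 201]]
new [[433, 222], [377, 253], [322, 217], [381, 191]]
stand (219, 295, 38, 21)
```

The lid corner rose from about row 226 to 217, which means an angle of about 0.15–0.18 rad. That agrees with the 26.5 mm of handle lift. I'll settle, check it is steady, and hand in.

```bash

python3 -m crank '[{"x":0,"y":0,"z":0,"turn":0},{"x":0,"y":0,"z":0,"turn":0},{"x":0,"y":0,"z":0,"turn":0},{"x":0,"y":0,"z":0,"turn":0},{"x":0,"y":0,"z":0,"turn":0},{"x":0,"y":0,"z":0,"turn":0},{"x":0,"y":0,"z":0,"turn":0},{"x":0,"y":0,"z":0,"turn":0}]' && python3 -c "
from cell import env
print(env.sign_off())"
```

```text
time_s: 23.88
tool_pos: [0.4429, 0.1127, 0.112]
tool_rot: [179.9, 0.0, 92.5]
force: [-4.8, 1.4, -2.2]
grip_width: 0.0102
grasp_force: 50.0
the job is handed in; nothing more can be done
None
```

I handed the job in at about 24 s: the tape roll lies flat on the stand's foot with the pin through it, and the gripper is holding the lid steady at about 0.17 rad (front edge about 3 cm open); the hand-in returned no verdict.

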